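# Touch up a tile joint and snap the grout pen into its cap

## Robot

A 6-joint arm with a two-finger parallel gripper is mounted at the origin on a cart in front of the work surface, level with it; the furniture and walls round the work are solid. World frame = base frame: x ahead of the robot, y to its left, z up, the work surface at z = 0. Lengths are in m, angles in rad, forces in N, time in s.
With the tool pointing down it reaches from about 0.275 to 0.75 m from the base axis. Payload 10.2 kg.
Tool frame: the origin (TCP) lies on the mounting face of the last link; the fingertips stand 173 mm ahead of it and the grasp point (between the pads) lies 155 mm ahead of it; z points along the fingers, y is the line along which they close (so a half turn about z gives the same grasp; the last joint's range is limited). The gripper opens to 85 mm and grips with 20 to 120 N. Pads are 22 mm wide; open, the fingers measure 114 mm over their backs; the gripper's body (76 mm by 85 mm) begins 54 mm behind the grasp point. The pads swing forward as they close: fully open they stand 13 mm farther back than shut.
Start: joints at [-1.495, 0.313, 1.498, -0, 1.331, -0.223], TCP at [0.155, -0.502, 0.405] pointing down, gripper open.
Joint ranges: [-2.94, 2.94], [-0.97, 2.17], [0.19, 2.56], [-1.23, 4.37], [0.02, 3.11], [-2.88, 2.88]. Speed limits (rad/s): [2.39, 2.39, 3.01, 3.14, 3.14, 3.14].

## Interface

Orientations are given as a rotation vector (axis times angle).
In Python, from plant import r, get_image, get_calibration gives the robot as it stands.
- The arm moves only by the tool arm_command, never from a script. Its argument "plan" is a list of rows, each a list of 5 numbers: the finger opening in mm, from 0 to 85.4, then the shift along the tool's x, y, z in mm, then the turn about the tool's z in rad. In form: [[hand, tx, ty, tz, twist], ...]. A call has 1 to 5 rows; each row is the pose to reach, as a shift and turn from the pose commanded when the call began, along the tool's axes at that moment; what a row does not reach only later rows make up. A row lasts 1/10 s, in which the tool goes at most 50 mm and 8.59 degrees, less where a joint would pass 70% of its speed; a pose out of reach is approached as far as the arm can. A call with a gripper value outside its range is refused whole. The fingers move at their own pace and stop on an object; the grip force is fixed at half the most. Time passes only in rows, so rows that repeat a pose let the fingers close. It gives the time, the measured TCP pose, the force, the opening and the grip force at its end, in the units of the state.
- r.get_state(): the state, without advancing time (a new reading comes with each control period).
- get_image(name): name is "scene" or "top" or "wrist"; returns the picture (400x640x3 uint8, red, green, blue); there is no depth.
- get_calibration(name): a dict with "K" (3x3 intrinsics, pixels), "eye" and "attitude" of the camera in the world; the wrist camera has in their place "hand_eye" (4x4, takes a point from camera to tool coordinates, whose origin is the TCP and whose axes are the flange's). Camera axes: x right, y up, looking along -z (the intrinsics and any distortion apply to the point x, -y, -z); pixel columns grow to the right and rows downward; lengths in m; the calibration is good to about 2 mm. A picture is of the moment at which its call begins: read the wrist's pose just before it. get_calibration takes no time and is no camera call.
- r.job_done(): hands the job in; it is judged then, once.
The state is a dict: "clock": time; "qpos": joint angles; "qvel": joint speeds; "effort": joint torques, N m; "ee_pos": TCP position; "ee_rot": TCP orientation; "wrist_force": force on the tool from outside, world axes, zero at the start; "ft_torque": the same for the moment, N m; "gripper_width": finger opening in m; "gripper_force": force on a finger pad.
Only numpy, scipy, OpenCV 4.12 (cv2) and the standard library are available. Lean on these libraries where they do the work, as an engineer would, in place of code of your own. Each camera call takes 0.05 s, during which the arm holds its last target. There are 200 camera calls.

## Task

Take the square grout pen out of its wooden stand and run its nib lightly and slowly (a few centimetres a second) along the grout groove between the trivet's two tiles, in the groove from its left end to its right end as seen from the robot. Then push the pen nib-down into the upright cap on the rubber foot until it clicks and the pen's shoulder sits fully home on the cap's rim, and finish still holding the pen and pressing it firmly down: do not let go. Leave the mug, the tumbler and the squat jar where they stand.

Things in the scene. Friction and masses are not known exactly. Their poses are not given: they have to be found in the camera images.
- pen: off-white, square grout marker, 107 mm long, 50 g, standing nib down in the wooden stand. Origin at the nib tip, z up along the pen to its blunt end. Square barrel 22 x 22 mm (sides square to the pen's x and y axes) from 32 to 102 mm above the tip, then an 18 mm wide end piece to 107 mm. Grip the barrel on two opposite flats
- nib (a point): tip of the pen's nib (the pen's origin and axes). Above it: round nib of radius 2 mm, cone to a round nose 11 mm across at 12 mm, a raised snap bead 15 mm across at 19 to 26 mm, nose up to the flat shoulder at 32 mm
- shoulder (a point): centre of the pen's flat shoulder, 32 mm above the nib tip on its axis
- stand_top (a point): centre of the top of the fixed turned wooden pen stand: 42 mm high, foot 60 mm across, 36 mm across at the top, with a bore of 18 mm diameter and 36 mm depth. The pen starts upright with its nose in the bore and its shoulder resting on this top; it lifts straight out
- trivet: fixed tiled trivet lying on the worktop: wooden board 164 x 186 x 10 mm with two white tiles, tops 18 mm above the worktop, and a straight grey grout groove between them, 8 mm wide, 3 mm deep and 170 mm long. Origin under the centre; its y axis runs along the groove to its left end, z up
- joint_left (a point): on the grout (groove floor, 15 mm above the worktop), on the groove's centre line 10 mm inside its left end; axes of the trivet
- joint_mid (a point): on the grout at the middle of the groove; axes of the trivet
- joint_right (a point): on the grout, on the groove's centre line 10 mm inside its right end; axes of the trivet
- cap_rim (a point): centre of the rim (mouth) of the grey ribbed pen cap, which stands mouth up on a fixed rubber foot 58 mm across. Cap 29 mm across and 40 mm tall, rim 55 mm above the worktop when unloaded; bore 18 mm across, 36 mm deep. The cap cannot shift sideways but sinks on its springy foot by about 0.4 mm per newton, at most 6 mm; this point sinks with it
- mug_tea: bystander: spotted mug, 91 mm tall, origin under its centre
- tumbler: bystander: clear glass tumbler, 92 mm tall, origin under its centre
- jar_jam: bystander: squat jar with a dark lid, 82 mm tall, origin under its centre
- cap: the same grey cap; origin at the centre of its underside, 40 mm below its rim, z up. Four sprung balls inside, 5 mm below the rim, leave 11.6 mm between them: pushing the pen's bead past them takes 4 to 8 N, then the resistance drops (the click, with the shoulder still about 4 mm off) and the pen goes on freely until its shoulder meets the rim
Things that resemble listed ones, but are neither listed nor needed, are in the scene too. Several things have the shape of the pen; the one meant has the colours described above.

How it is judged:
On the way, in this order (a step that is already met when the one before it is completed fails the run):
1. nib of the held pen in the groove at its left end (x of nib in the frame of joint_mid between -0.0045 and 0.0045 m and z of nib in the frame of joint_mid between -0.003 and 0.0022 m and y of nib in the frame of joint_mid between 0.065 and 0.09 m and contact force between the fingers and pen above 2 N), for 0.1 s.
2. nib in the groove a quarter of the way along (x of nib in the frame of joint_mid between -0.0045 and 0.0045 m and z of nib in the frame of joint_mid between -0.003 and 0.0022 m and y of nib in the frame of joint_mid between 0.023 and 0.047 m and contact force between the fingers and pen above 2 N), for 0.1 s.
3. nib in the groove at the middle (x of nib in the frame of joint_mid between -0.0045 and 0.0045 m and z of nib in the frame of joint_mid between -0.003 and 0.0022 m and y of nib in the frame of joint_mid between -0.012 and 0.012 m and contact force between the fingers and pen above 2 N), for 0.1 s.
4. nib in the groove three quarters of the way along (x of nib in the frame of joint_mid between -0.0045 and 0.0045 m and z of nib in the frame of joint_mid between -0.003 and 0.0022 m and y of nib in the frame of joint_mid between -0.047 and -0.023 m and contact force between the fingers and pen above 2 N), for 0.1 s.
5. nib in the groove at its right end (x of nib in the frame of joint_mid between -0.0045 and 0.0045 m and z of nib in the frame of joint_mid between -0.003 and 0.0022 m and y of nib in the frame of joint_mid between -0.09 and -0.065 m and contact force between the fingers and pen above 2 N), for 0.1 s.
6. pen snapped home: shoulder on the cap's rim (z of shoulder in the frame of cap_rim below 0.0015 m and horizontal distance between shoulder and cap_rim below 0.003 m and angle between pen's own z axis and vertical below 0.1 rad and contact force between the fingers and pen above 2 N), for 0.1 s.
At the end, for the whole second after the job is handed in: the gripper still holds the pen, which is upright within 0.1 rad, with its shoulder within 1.5 mm of the cap's rim in height and 3 mm sideways, pressed onto the cap with 3 to 40 N and at rest (all of step 6 and contact force between pen and cap between 3 and 40 N and linear speed of pen below 0.02 m/s); the arm keeps its last pose, push and grip.
It fails at once if pen faster than 0.15 m/s while its nib is in the groove (x of nib in the frame of joint_mid between -0.0045 and 0.0045 m and z of nib in the frame of joint_mid between -0.003 and 0.0022 m and y of nib in the frame of joint_mid between -0.085 and 0.085 m and linear speed of pen above 0.15 m/s).
It fails at once if pen pressed on the trivet with more than 25 N (contact force between pen and trivet above 25 N).
It fails at once if mug moved more than 30 mm or tipped (distance of mug_tea from where it was at the start of the episode above 0.03 m or angle between mug_tea's own z axis and vertical above 0.3 rad).
It fails at once if tumbler moved more than 30 mm or tipped (distance of tumbler from where it was at the start of the episode above 0.03 m or angle between tumbler's own z axis and vertical above 0.3 rad).
It fails at once if squat jar moved more than 30 mm or tipped (distance of jar_jam from where it was at the start of the episode above 0.03 m or angle between jar_jam's own z axis and vertical above 0.3 rad).
It also fails if it takes over 51 s, if anything falls off the work surface, if the arm or the gripper's body presses on something with over 40 N, if the wrist force passes 120 N, or if a joint passes its speed limit or range.

## Working session

There is one attempt and no reset: what is moved stays moved. The work goes in short steps, Python scripts to look and compute and a tool call to move; the robot and the scene stay as the last step left them, time stands still between calls to the robot, and variables do not carry over. Pictures are saved under pics/ and viewed, at most 11 in all, crops included, and the job is handed in when it is done.

Besides the shell and the picture viewer there is one more tool, called as name(argument=value, ...) on one line, values as JSON. arm_command: Moves the arm, as the interface text tells. Its arguments: {"type":"object","properties":{"plan":{"type":"array","items":{"type":"array","items":{"type":"number"}}}},"required":["plan"]}

```bash
mkdir -p pics; cat > h.py <<'E'
import numpy as np, cv2
from plant import r, get_image, get_calibration
from scipy.spatial.transform import Rotation as R
def cam(name):
    c=get_calibration(name); K=np.array(c["K"])
    if name=="wrist":
        s=r.get_state(); T=np.eye(4); T[:3,:3]=R.from_rotvec(s["ee_rot"]).as_matrix(); T[:3,3]=s["ee_pos"]
        T=T@np.array(c["hand_eye"]); return K,T[:3,:3],T[:3,3],c
    A=np.array(c["attitude"]); A=A if A.shape==(3,3) else R.from_rotvec(A).as_matrix() if A.size==3 else R.from_quat(A).as_matrix()
    return K,A,np.array(c["eye"]),c
def ray(C,u,v):
    K,A,e,c=C; d=c.get("distortion",c.get("dist"))
    p=cv2.undistortPoints(np.array([[[u,v]]],float),K,None if d is None else np.array(d,float))[0,0]
    return A@np.array([p[0],-p[1],-1])
def onz(C,u,v,z):
    d=ray(C,u,v); return C[2]+d*(z-C[2][2])/d[2]
def proj(C,P):
    K,A,e,c=C; q=A.T@(np.array(P)-e); p=K@np.array([q[0],-q[1],-q[2]]); return p[:2]/p[2]
def tool(P):
    "world point -> tool axes, mm"
    s=r.get_state(); return 1000*(R.from_rotvec(s["ee_rot"]).as_matrix().T@(np.array(P)-s["ee_pos"]))
E
python3 - <<'E'
from h import *
print(r.get_state())
for n in("scene","top","wrist"): print(n,get_calibration(n))
for n in("scene","top"):
    cv2.imwrite(f"pics/{n}0.png",get_image(n)[:,:,::-1])
E
```

```text
{'clock': 0.0, 'qpos': array([-1.49536400e+00,  3.13476011e-01,  1.49844891e+00, -1.64863804e-05,
        1.33101620e+00, -2.23406325e-01]), 'qvel': array([ 7.53053074e-04, -7.16453656e-06,  1.33897928e-03,  8.29774689e-04,
        5.67257979e-04,  1.13216233e-03]), 'effort': array([ 3.52117313e-04, -4.12265790e+01, -2.59738612e+01, -1.78491005e-04,
        4.16212308e-03, -5.21319265e-06]), 'ee_pos': array([ 0.15454658, -0.50169861,  0.40411716]), 'ee_rot': array([-3.10525615e+00, -4.67475626e-01, -1.31435308e-04]), 'wrist_force': array([-0.40183438, -0.30337297,  1.14177552]), 'ft_torque': array([ 0.01479611, -0.03904326, -0.02419164]), 'gripper_force': 0.0, 'gripper_width': 0.08544962122100726}
scene {'K': array([[370.88402902,   0.        , 327.17414699],
       [  0.        , 370.88402902, 201.79341613],
       [  0.        ,   0.        ,   1.        ]]), 'eye': array([ 0.29420985, -0.40789029,  0.73199558]), 'attitude': array([ 0.66436346, -0.21002353, -0.56613798])}
top {'K': array([[384.97680972,   0.        , 319.33981071],
       [  0.        , 384.97680972, 194.36271705],
       [  0.        ,   0.        ,   1.        ]]), 'eye': array([0.57053985, 0.06718586, 0.91581811]), 'attitude': array([ 0.01148953, -0.06922699, -1.56943997])}
wrist {'K': array([[309.70301013,   0.        , 320.57743196],
       [  0.        , 309.70301013, 193.83987791],
       [  0.        ,   0.        ,   1.        ]]), 'hand_eye': array([[ 1.04479179e-04,  9.53179257e-01,  3.02405842e-01,
         7.67063904e-02],
       [ 9.99999603e-01,  1.68179393e-04, -8.75592363e-04,
         3.15826437e-04],
       [-8.85454909e-04,  3.02405814e-01, -9.53178860e-01,
         3.15071078e-02],
       [ 0.00000000e+00,  0.00000000e+00,  0.00000000e+00,
         1.00000000e+00]])}
```

View pics/top0.png

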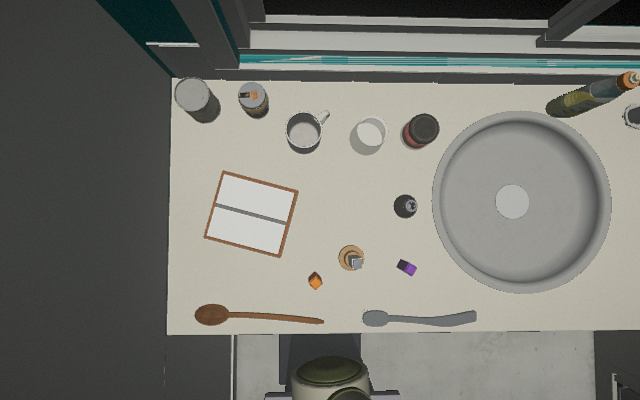

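View pics/scene0.png

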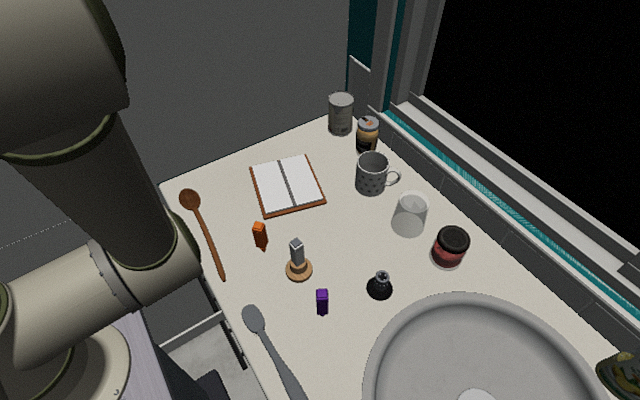

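The pictures show three pen-shaped things: a grey/off-white one standing in the wooden stand (top 352,260; scene 297,250), an orange one (top 315,281) and a purple one (top 406,267). I choose the off-white one in the stand. The trivet is at top (251,214), with its groove running from (217,206) to (286,222). The cap on its foot is at (405,206). Next come a close crop and first positions.

```bash
python3 - <<'E'
from h import *
a=cv2.imread("pics/top0.png"); b=cv2.imread("pics/scene0.png")
c1=cv2.resize(a[225:295,300:430],None,fx=6,fy=6,interpolation=cv2.INTER_CUBIC)[:400,:780]
c2=cv2.resize(np.hstack([a[190:225,385:425],b[225:290,270:330][:35]]),None,fx=5,fy=5,interpolation=cv2.INTER_CUBIC)
c3=cv2.resize(b[230:285,270:400],None,fx=4,fy=4,interpolation=cv2.INTER_CUBIC)
o=np.zeros((600,790,3),np.uint8);o[:300,:650]=cv2.resize(c1,(650,300));
o[300:520,:520]=c3;t=cv2.resize(a[190:225,385:425],(240,210));o[300:510,530:770]=t
cv2.imwrite("pics/crop1.png",o)
T=cam("top");S=cam("scene")
# tiles: white mask
hsv=cv2.cvtColor(a,cv2.COLOR_BGR2HSV)
m=np.zeros(a.shape[:2],np.uint8);m[165:262,200:303]=((hsv[165:262,200:303,2]>215)&(hsv[165:262,200:303,1]<12))*255
cs,_=cv2.findContours(m,cv2.RETR_EXTERNAL,cv2.CHAIN_APPROX_NONE)
for c in cs:
    if cv2.contourArea(c)>300:
        q=cv2.boxPoints(cv2.minAreaRect(c)); print("tile",[onz(T,*p,.018)[:2].round(4) for p in q])
def tri(u,v,w,z):
    d1,d2=ray(T,u,v),ray(S,w,z); k=np.linalg.lstsq(np.c_[d1,-d2],S[2]-T[2],rcond=None)[0]
    p,q=T[2]+k[0]*d1,S[2]+k[1]*d2; return (p+q)/2,np.linalg.norm(p-q)
print("pen end",onz(T,356,263,.117),tri(356,263,297,242))
print("stand foot",onz(T,350,257,.0),onz(S,299,270,0))
print("cap rim",onz(T,411,205,.055),onz(S,382,276,.055))
s=r.get_state();print(s["ee_pos"]);print(R.from_rotvec(s["ee_rot"]).as_matrix().round(3))
E
```

```text
pen end [ 0.46970168 -0.03802373  0.117     ] (array([ 0.47166879, -0.03995875,  0.11295274]), np.float64(0.00568862922832488))
stand foot [ 0.4691141  -0.03922118  0.        ] [ 4.72606220e-01 -4.03191944e-02  1.11022302e-16]
cap rim [ 0.59116889 -0.17150484  0.055     ] [ 0.59221656 -0.17314811  0.055     ]
[ 0.15453187 -0.50171209  0.40420423]
[[ 0.956  0.294 -0.   ]
 [ 0.294 -0.956  0.001]
 [ 0.    -0.001 -1.   ]]
```

View pics/crop1.png

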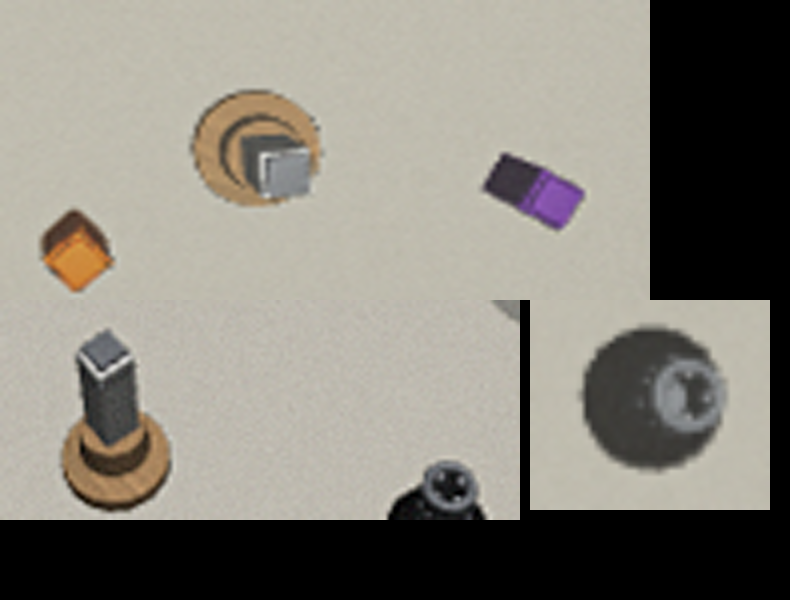

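The crop shows the pen standing in the wooden stand: pale end face and white edges, where the other two are plainly orange and purple. The choice stands. Moving above it.

arm_command(plan=[[85, 39, -31, 0, 0.15], [85, 78, -62, 0, 0.3], [85, 117, -93, 0, 0.3], [85, 156, -124, 0, 0.3], [85, 195, -155, 0, 0.3]])

```text
clock: 0.6
ee_pos: [0.2956, -0.2948, 0.4046]
ee_rot: [-3.141, 0.003, 0.0]
wrist_force: [1.2, -0.1, 0.0]
gripper_width: 0.0852
gripper_force: 0.0
```

arm_command(plan=[[85, 28, -41, 0, 0], [85, 56, -82, 0, 0], [85, 84, -123, 0, 0], [85, 112, -164, 0, 0], [85, 140, -205, 0, 0]])

```text
clock: 1.1
ee_pos: [0.4359, -0.0898, 0.4046]
ee_rot: [3.142, -0.002, -0.0]
wrist_force: [0.6, -1.1, -0.6]
gripper_width: 0.085
gripper_force: 0.0
```

arm_command(plan=[[85, 15, -24, 0, 0], [85, 15, -24, 0, 0], [85, 15, -24, 0, 0]])

```text
clock: 1.4
ee_pos: [0.4502, -0.0676, 0.4044]
ee_rot: [-3.141, -0.0, 0.001]
wrist_force: [-0.2, -0.5, -0.1]
gripper_width: 0.0853
gripper_force: 0.0
```

```bash
python3 - <<'E'
from h import *
s=r.get_state(); print(s["clock"],s["ee_pos"],s["ee_rot"])
C=cam("wrist"); im=get_image("wrist")[:,:,::-1].copy(); cv2.imwrite("pics/w1.png",im)
print(proj(C,[.47,-.039,.117]))
E
```

```text
1.4 [ 0.45024743 -0.06759213  0.40437039] [-3.14149143e+00 -1.57808463e-04  1.32473063e-03]
[285.83685102 166.4028443 ]
```

View pics/w1.png

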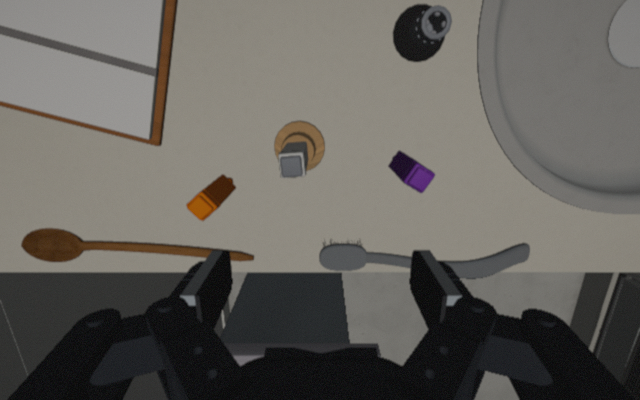

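The wrist view shows the pen end at about (292,166), the stand at (300,146), the cap mouth at (436,22), the groove from (0,30) to (155,72), orange at (205,205) and purple at (418,175). I'll measure the pen's top face.

```bash
python3 - <<'E'
from h import *
C=cam("wrist"); im=cv2.imread("pics/w1.png"); x0,y0=270,145
g=cv2.cvtColor(im,cv2.COLOR_BGR2GRAY)[145:185,272:314]
for row in g[::2]: print(' '.join('%3d'%v for v in row[::2]))
h=cv2.cvtColor(im,cv2.COLOR_BGR2HSV)
# groove: mid-grey pixels between tiles
m=np.zeros(g.shape,np.uint8); 
G=cv2.cvtColor(im,cv2.COLOR_BGR2GRAY)
pts=[]
for u in range(5,150,5):
    col=G[:,u].astype(int); c=int(27+(72-27)*u/155)
    w=slice(c-14,c+15); v=np.arange(c-14,c+15); d=np.clip(170-col[w],0,None); pts.append((u,(v*d).sum()/max(d.sum(),1)))
P=np.array([onz(C,u,v,.015)[:2] for u,v in pts]); 
vx,vy,px,py=cv2.fitLine(P.astype(np.float32),cv2.DIST_HUBER,0,.01,.01).ravel(); print("groove dir",vx,vy,px,py)
E
```

```text
139 111 111 107 104  95  96  65  62  62  62  62  62  62  62  64  61  66 105 105  83
139 114 111 112 105  96  70  65  64  62  63  64  65  65  62  63  60  63 102 106 103
138 113 101 110 106  73  65  60  63  62  59  61  60  62  62  64  57  62 103 108 105
139 125 100  98  87  53  59  59  64  63  62  62  64  70  73  69  55  56  99 108 107
140 132 108  92  86  91  98 107 115 121 126 128 130 134 139 117  51  56 100 107 108
138 138 112 115 145 141 142 142 133 125 121 120 114 112 131 136  60  55  99 108 103
138 139 126 114 122  88  84  84  84  83  84  88  88  88  90 132  68  55  92 106  96
137 139 138 109  95  92  93  98  98 100  99  98 100  98  77 131  79  52  86 106  92
139 137 138 118  95  96  99  97  98  97  98  98  99  98  82 132  84  54  96 105 103
138 139 140 133 101  95  97  98  97  95  97  97  95  98  79 135  87  54  98 105 101
138 140 139 136 101  90  97  96  98  96  97  98  97  98  82 133  90  58  92  95  98
140 138 139 134 114  88  96  96  96  95  93  95  97  97  86 123  99  67  98  99  96
140 140 138 134 120  85  96  95  94  96  95  95  95  96  86 108 115  77 101 105 128
138 138 140 139 127  84  92  95  92  93  95  96  93  94  90 103 124 106 135 136 139
139 137 137 140 120  85  94  93  93  93  95  94  94  94  89 102 131 115 141 139 140
139 139 138 140 118  95  87  88  88  85  86  83  86  88  90 120 132 133 140 138 140
138 139 139 139 126 122 107 112 108 106 102 101 118 131 133 131 135 137 138 138 140
138 139 137 138 138 139 137 138 139 137 137 138 139 138 138 138 137 138 138 139 140
137 139 140 140 139 138 139 140 138 140 139 138 141 139 140 138 137 141 138 141 140
139 138 140 139 139 141 137 141 139 138 138 138 136 139 140 139 138 139 141 140 139
groove dir 0.26921326 0.9630806 0.57436013 0.19177735
```

```bash
python3 - <<'E'
from h import *
C=cam("wrist"); P=onz(C,291.5,166,.117); print(P, tool(P))
for a,b in (((281,156.5),(302,154.5)),((302.5,156),(304.5,176))):
    d=onz(C,*b,.115)-onz(C,*a,.115); print(np.degrees(np.arctan2(d[1],d[0])))
print("cap",onz(C,436,22,.055))
E
```

```text
[ 0.47018066 -0.04441027  0.117     ] [ 20.32873312 -23.7847326  287.42766709]
-84.60094949501372
-175.41942239096687
cap [ 0.59079761 -0.17482619  0.055     ]
```

arm_command(plan=[[85, 20, -24, 40, -0.09], [85, 20, -24, 60, -0.09], [85, 20, -24, 60, -0.09]])

```text
clock: 1.75
ee_pos: [0.4697, -0.0444, 0.3424]
ee_rot: [-3.137, -0.138, 0.008]
wrist_force: [0.5, 0.1, -0.0]
gripper_width: 0.0849
gripper_force: 0.0
```

```bash
python3 - <<'E'
from h import *
C=cam("wrist"); im=get_image("wrist")[:,:,::-1].copy()
s=r.get_state(); print(s["ee_pos"],s["ee_rot"])
u,v=proj(C,[.4702,-.0444,.117]); print(u,v); u,v=int(u),int(v)
c=im[v-60:v+40,u-66:u+67]; cv2.imwrite("pics/w2.png",cv2.resize(c,None,fx=6,fy=6,interpolation=cv2.INTER_CUBIC)); print(u-66,v-60)
E
```

```text
[ 0.46995925 -0.04471252  0.34431206] [-3.13794221 -0.13687021  0.00323203]
320.36037241180316 213.24975988767184
254 153
```

View pics/w2.png

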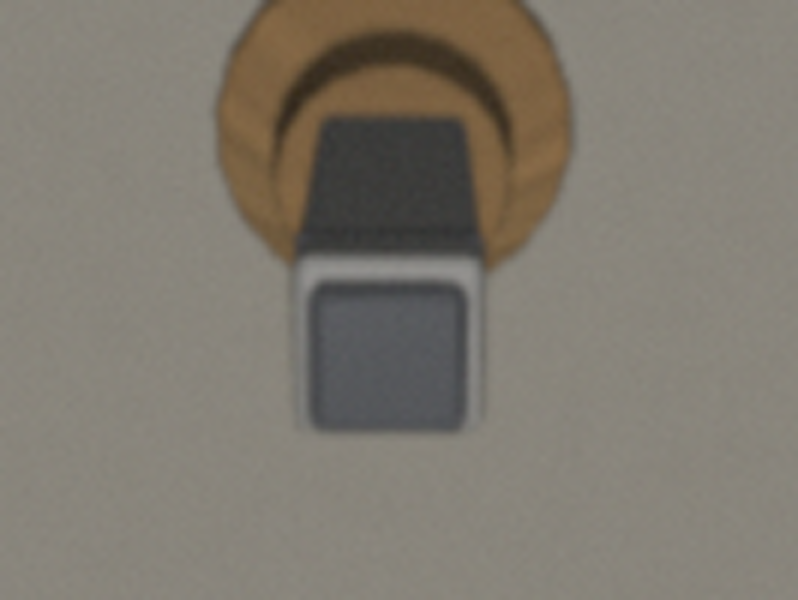

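The pen's end is square to the picture and centred at about (318.8,212.5), within 1 to 2 px of the prediction. Descending and gripping.

arm_command(plan=[[85, 0, 1, 40, 0], [85, 0, 1, 80, 0], [85, 0, 1, 107, 0], [24, 0, 1, 107, 0], [15, 0, 1, 107, 0]])

```text
clock: 2.3
ee_pos: [0.4709, -0.0457, 0.2395]
ee_rot: [3.138, 0.138, 0.003]
wrist_force: [0.5, -0.1, 2.2]
gripper_width: 0.0586
gripper_force: 0.0
```

arm_command(plan=[[15, 0, 0, 0, 0], [15, 0, 0, 0, 0], [15, 0, 0, 0, 0], [15, 0, 0, 0, 0], [15, 0, 0, 0, 0]])

```text
clock: 2.8
ee_pos: [0.4707, -0.0448, 0.2391]
ee_rot: [3.138, 0.14, 0.004]
wrist_force: [-1.2, 3.1, 8.3]
gripper_width: 0.0217
gripper_force: 58.9
```

arm_command(plan=[[15, 0, 0, -25, 0], [15, 0, 0, -60, 0], [15, 0, 0, -100, 0], [15, 12, -42, -110, 0], [15, 24, -84, -110, 0]])

```text
clock: 3.3
ee_pos: [0.4871, 0.0415, 0.3505]
ee_rot: [3.138, 0.135, 0.008]
wrist_force: [1.1, 0.4, -0.2]
gripper_width: 0.0215
gripper_force: 59.3
```

arm_command(plan=[[15, 12, -42, 0, 0], [15, 24, -84, 0, 0], [15, 36, -126, 0, 0], [15, 48, -166, 0, 0], [15, 48, -166, 0, 0]])

```text
clock: 3.8
ee_pos: [0.5197, 0.2144, 0.348]
ee_rot: [-3.137, -0.147, -0.002]
wrist_force: [-0.2, -0.4, 0.3]
gripper_width: 0.0213
gripper_force: 59.3
```

```bash
python3 - <<'E'
from h import *
C=cam("wrist"); im=get_image("wrist")[:,:,::-1].copy(); cv2.imwrite("pics/w3.png",im)
s=r.get_state(); print(s["clock"],s["ee_pos"],s["ee_rot"],s["wrist_force"],s["gripper_width"])
E
```

```text
3.85 [0.51965177 0.2124139  0.34784762] [-3.13825143e+00 -1.44802803e-01 -5.13445825e-04] [-0.31824983 -0.64404392  0.56410844] 0.021679750743490434
```

View pics/w3.png

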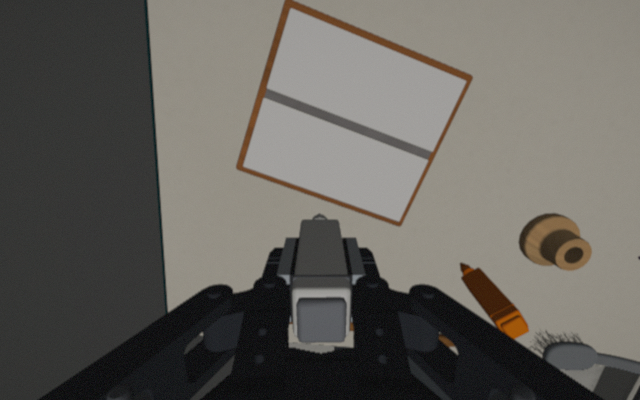

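The pen is upright in the grip, its nib end peeping at about (320,216). The groove runs from (265,93) to (431,156) and the stand is empty at (556,242). Next I measure the groove.

```bash
python3 - <<'E'
from h import *
C=cam("wrist"); im=cv2.imread("pics/w3.png"); G=cv2.cvtColor(im,cv2.COLOR_BGR2GRAY).astype(int)
pts=[]
for u in range(276,422,3):
    c=round(93+(u-265)*63/166); v=np.arange(c-10,c+11); d=np.clip(150-G[v,u],0,None); pts.append((u,(v*d).sum()/max(d.sum(),1)))
print(np.array(pts)[::12])
P=np.array([onz(C,u,v,.0155)[:2] for u,v in pts])
vx,vy,px,py=cv2.fitLine(P.astype(np.float32),cv2.DIST_HUBER,0,.01,.01).ravel(); d=np.array([vx,vy])*np.sign(vy); p0=np.array([px,py])
print("dir",d,"p0",p0,"resid",np.abs((P-p0)@[-d[1],d[0]]).max())
# tile region -> centre
m=((G>135)&(cv2.cvtColor(im,cv2.COLOR_BGR2HSV)[:,:,1]<14)).astype(np.uint8); mm=np.zeros_like(m); mm[0:230,230:480]=m[0:230,230:480]
# intensity along the groove line to find ends
n=np.array([-d[1],d[0]])
for off in (0,):
    t=np.arange(-.12,.12,.002); prof=[]
    for k in t:
        q=p0+d*k; u,v=proj(C,[*q,.015]).round().astype(int); prof.append(tuple(im[v,u]) if 0<=u<640 and 0<=v<400 else 0)
    for k,c in zip(t,prof):
        if abs(k)>.06: print(round(k,3),*(c if c else ()),end=' | ')
np.save("groove.npy",np.r_[p0,d])
E
```

```text
[[276.          96.62786885]
 [312.         110.47974068]
 [348.         124.24567474]
 [384.         138.02956522]
 [420.         151.84385965]]
dir [0.2600506 0.965595 ] p0 [0.5718572  0.18663462] resid 8.005731260109046e-05
-0.12 136 145 150 | -0.118 136 146 151 | -0.116 134 145 148 | -0.114 133 143 148 | -0.112 135 144 148 | -0.11 135 144 148 | -0.108 134 144 148 | -0.106 132 143 148 | -0.104 134 145 148 | -0.102 135 145 148 | -0.1 135 144 148 | -0.098 133 143 148 | -0.096 134 144 148 | -0.094 134 143 149 | -0.092 134 145 149 | -0.09 132 144 147 | -0.088 126 137 144 | -0.086 54 78 111 | -0.084 37 69 110 | -0.082 76 84 99 | -0.08 86 88 92 | -0.078 89 90 91 | -0.076 87 88 91 | -0.074 87 88 92 | -0.072 86 88 93 | -0.07 87 88 92 | -0.068 89 92 95 | -0.066 86 88 91 | -0.064 88 90 94 | -0.062 86 87 92 | 0.06 88 88 92 | 0.062 85 88 92 | 0.064 86 88 90 | 0.066 87 87 92 | 0.068 82 84 88 | 0.07 84 86 89 | 0.072 87 89 91 | 0.074 86 85 90 | 0.076 87 88 91 | 0.078 86 89 90 | 0.08 86 88 90 | 0.082 85 87 91 | 0.084 87 89 91 | 0.086 84 87 95 | 0.088 44 72 110 | 0.09 36 69 110 | 0.092 51 74 108 | 0.094 127 137 141 | 0.096 131 143 147 | 0.098 131 141 146 | 0.1 131 141 145 | 0.102 133 142 146 | 0.104 132 142 145 | 0.106 132 142 147 | 0.108 136 144 150 | 0.11 132 143 148 | 0.112 134 143 147 | 0.114 133 143 148 | 0.116 131 141 145 | 0.118 130 141 144 |
```

arm_command(plan=[[15, 38, -21, 30, 0], [15, 76, -41, 60, 0], [15, 76, -41, 80, 0], [15, 76, -41, 89, 0], [15, 76, -41, 89, 0]])

```text
clock: 4.35
ee_pos: [0.5917, 0.2572, 0.2581]
ee_rot: [3.138, 0.138, -0.003]
wrist_force: [-0.9, 0.7, -0.4]
gripper_width: 0.021
gripper_force: 59.3
```

```bash
python3 - <<'E'
from h import *
C=cam("wrist"); im=get_image("wrist")[:,:,::-1].copy(); cv2.imwrite("pics/w4f.png",im)
s=r.get_state(); print(s["clock"],s["ee_pos"],s["ee_rot"],s["wrist_force"])
A=R.from_rotvec(s["ee_rot"]).as_matrix(); nib=s["ee_pos"]+A@[0,0,.229]; print("nib",nib,proj(C,nib)); 
g=np.load("groove.npy"); mid=g[:2]+.0025*g[2:]; print("left pt px",proj(C,[*(mid+.075*g[2:]),.015]))
u,v=proj(C,nib).round().astype(int); print(u-66,v-60)
cv2.imwrite("pics/w4.png",cv2.resize(im[v-60:v+40,u-66:u+67],None,fx=6,fy=6,interpolation=cv2.INTER_CUBIC))
E
```

```text
4.4 [0.59184311 0.25728181 0.25967269] [3.13842984e+00 1.38155797e-01 4.97662413e-04] [1.07807745 0.06971068 0.43507167]
nib [0.59191684 0.25725677 0.0306727 ] [319.3596909  213.42662206]
left pt px [313.63214068 204.94940988]
253 153
```

View pics/w4.png

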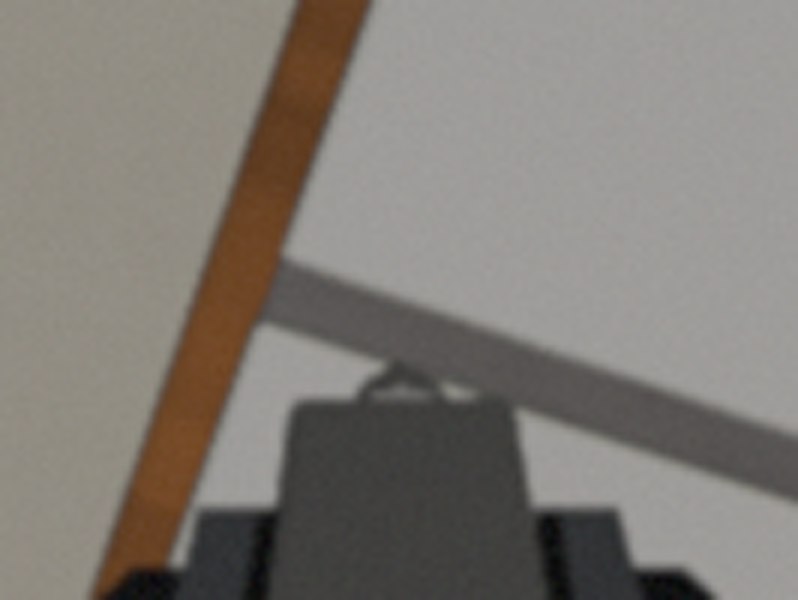

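Enlarged view: the nib tip is at crop (403,360), i.e. pixel (320.2,213), matching the prediction (319.4,213.4). It sits just short of the grey groove, whose left end is at crop (270,290). I'll refit the groove from here.

```bash
python3 - <<'E'
from h import *
C=cam("wrist"); im=cv2.imread("pics/w4f.png"); G=cv2.cvtColor(im,cv2.COLOR_BGR2GRAY).astype(float)
E1=[];E2=[]
for u in range(345,520,4):
    c=round(213+(u-320)*.33); 
    if c>380: break
    v=np.arange(c-18,c+19); a=G[v,u]; dk=np.where(a<123)[0]
    if len(dk)<3: continue
    def cross(i,j): return v[i]+(123-a[i])/(a[j]-a[i])*(v[j]-v[i])
    if dk[0]==0 or dk[-1]==len(v)-1: continue
    E1.append((u,cross(dk[0],dk[0]-1)));E2.append((u,cross(dk[-1],dk[-1]+1)))
g=np.load("groove.npy"); 
F=[]
for E in(E1,E2):
    P=np.array([onz(C,*e,.018)[:2] for e in E]); vx,vy,px,py=cv2.fitLine(P.astype(np.float32),cv2.DIST_HUBER,0,.01,.01).ravel(); s=np.sign(vy)
    F.append((np.array([vx,vy])*s,np.array([px,py]))); print(len(E),F[-1])
d=(F[0][0]+F[1][0])/2; d/=np.linalg.norm(d); n=np.array([d[1],-d[0]])
print("width",(F[0][1]-F[1][1])@n)
c=(F[0][1]+F[1][1])/2; k=(g[:2]+.0025*g[2:]-c)@d; mid=c+k*d; print("mid",mid,"old",g[:2]+.0025*g[2:],"dir",d)
s=r.get_state(); nib=tool([0,0,0])
for y in(.075,-.075): print(y,mid+y*d)
A=R.from_rotvec(s["ee_rot"]).as_matrix(); nb=s["ee_pos"]+A@[0,0,.229]
print("shift to left",1000*A.T@(np.array([*(mid+.075*d),.016])-nb),"along right, per 150mm",1000*A.T@np.r_[-.15*d,0], "cross err",(mid-nb[:2])@n)
np.save("groove2.npy",np.r_[mid,d])
E
```

```text
37 (array([0.2587358, 0.9659481], dtype=float32), array([0.5726234 , 0.17179926], dtype=float32))
37 (array([0.2589569 , 0.96588886], dtype=float32), array([0.56829387, 0.18879339], dtype=float32))
width 0.008580816
mid [0.5727842  0.18897441] old [0.5725073 0.1890486] dir [0.25884634 0.9659185 ]
0.075 [0.59219766 0.26141828]
-0.075 [0.5533707  0.11653052]
shift to left [ 0.6408468  -4.12275167 14.67233431] along right, per 150mm [-5.14082097e+01  1.40915562e+02  3.34080120e-03] cross err -0.0008059409245423117
```

arm_command(plan=[[15, 0.6, -4, 0, 0], [15, 0.6, -4, 6, 0], [15, 0.6, -4, 10, 0], [15, 0.6, -4, 12.5, 0], [15, 0.6, -4, 12.5, 0]])

```text
clock: 4.9
ee_pos: [0.5921, 0.2621, 0.2458]
ee_rot: [3.138, 0.139, -0.001]
wrist_force: [0.5, -0.3, -0.0]
gripper_width: 0.0211
gripper_force: 59.3
```

arm_command(plan=[[15, 0, 0, 0.7, 0], [15, 0, 0, 1.2, 0], [15, 0, 0, 1.2, 0]])

```text
clock: 5.2
ee_pos: [0.5922, 0.2622, 0.245]
ee_rot: [-3.138, -0.139, -0.0]
wrist_force: [0.4, -1.1, 0.8]
gripper_width: 0.0216
gripper_force: 59.3
```

```bash
python3 - <<'E'
from h import *
for i in range(3):
    C=cam("wrist"); im=get_image("wrist")[:,:,::-1]; s=r.get_state()
    A=R.from_rotvec(s["ee_rot"]).as_matrix(); nb=s["ee_pos"]+A@[0,0,.229]; g=np.load("groove2.npy"); d=g[2:]; e=nb[:2]-g[:2]
    print(s["clock"],nb.round(4),"along",e@d,"cross",e@[d[1],-d[0]],s["wrist_force"].round(2),s["ee_rot"])
cv2.imwrite("pics/w5f.png",im);cv2.imwrite("pics/w5.png",cv2.resize(im[150:250,253:386],None,fx=6,fy=6,interpolation=cv2.INTER_CUBIC))
E
```

```text
5.25 [0.5922 0.2622 0.0161] along 0.07577426521950269 cross -0.00015684173504758436 [-0.65 -0.91 -0.27] [-3.13846985e+00 -1.39543415e-01 -1.70972214e-04]
5.3 [0.5923 0.2622 0.016 ] along 0.07574919930659374 cross -0.0001356697751056865 [ 0.49 -0.73 -0.5 ] [-3.13846921e+00 -1.39402087e-01 -9.15860788e-05]
5.35 [0.5923 0.2622 0.0161] along 0.07577772413085633 cross -0.00012704295378156925 [-0.38  0.25 -0.29] [-3.13845448e+00 -1.39488010e-01 -2.57636439e-04]
```

View pics/w5.png

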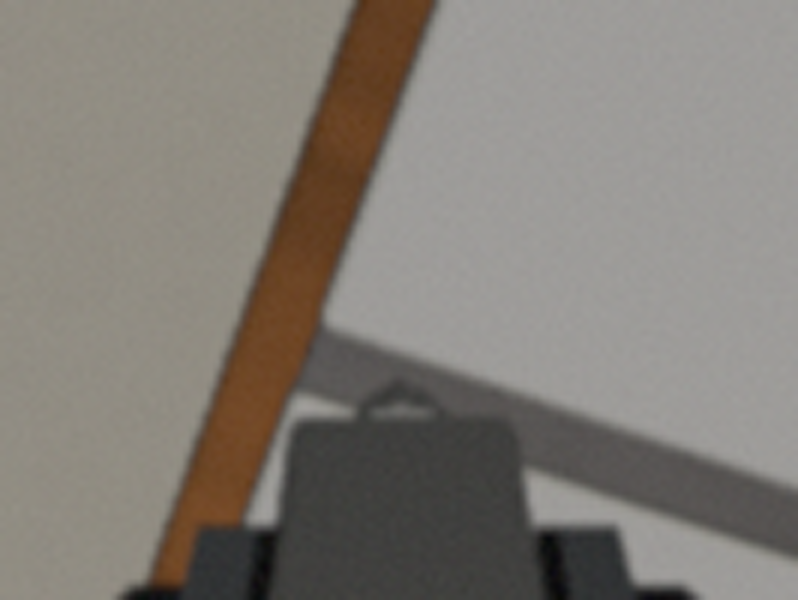

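The nib tip, at crop (401,378), lies inside the grey groove, near its centre line. I'll feel for the floor.

arm_command(plan=[[15, 0, 0, 0.4, 0], [15, 0, 0, 0.8, 0], [15, 0, 0, 0.8, 0]])

```text
clock: 5.65
ee_pos: [0.5922, 0.2622, 0.2441]
ee_rot: [-3.138, -0.139, 0.0]
wrist_force: [0.6, 0.4, -0.7]
gripper_width: 0.0216
gripper_force: 59.3
```

arm_command(plan=[[15, 0, 0, 0.4, 0], [15, 0, 0, 0.4, 0]])

```text
clock: 5.85
ee_pos: [0.5922, 0.2622, 0.2439]
ee_rot: [-3.138, -0.139, -0.0]
wrist_force: [-0.4, -0.4, 0.4]
gripper_width: 0.0212
gripper_force: 59.4
```

arm_command(plan=[[15, 0, 0, 0.4, 0], [15, 0, 0, 0.4, 0]])

```text
clock: 6.05
ee_pos: [0.5923, 0.2622, 0.2437]
ee_rot: [-3.138, -0.139, -0.001]
wrist_force: [-1.6, -0.0, 3.2]
gripper_width: 0.0213
gripper_force: 59.7
```

arm_command(plan=[[15, 0, 0, 0.4, 0], [15, 0, 0, 0.4, 0]])

```text
clock: 6.25
ee_pos: [0.5923, 0.2622, 0.2435]
ee_rot: [-3.138, -0.139, -0.001]
wrist_force: [-2.6, -0.1, 5.6]
gripper_width: 0.0207
gripper_force: 60.0
```

The floor is felt at TCP z 0.2438 with light contact. Tracing at 5 cm/s.

arm_command(plan=[[15, -1.71, 4.7, -0.6, 0], [15, -3.43, 9.4, -0.6, 0], [15, -5.14, 14.1, -0.6, 0], [15, -6.85, 18.8, -0.6, 0], [15, -8.57, 23.5, -0.6, 0]])

```text
clock: 6.75
ee_pos: [0.5857, 0.2376, 0.2437]
ee_rot: [-3.138, -0.139, -0.001]
wrist_force: [0.8, 2.5, 3.1]
gripper_width: 0.0213
gripper_force: 59.6
```

arm_command(plan=[[15, -1.71, 4.7, 0, 0], [15, -3.43, 9.4, 0, 0], [15, -5.14, 14.1, 0, 0], [15, -6.85, 18.8, 0, 0], [15, -8.57, 23.5, 0, 0]])

```text
clock: 7.25
ee_pos: [0.5792, 0.2135, 0.2436]
ee_rot: [-3.138, -0.139, -0.0]
wrist_force: [0.8, 4.0, 3.1]
gripper_width: 0.0213
gripper_force: 59.6
```

```bash
cat > n.py <<'E'
from h import *
s=r.get_state()
A=R.from_rotvec(s["ee_rot"]).as_matrix(); nb=s["ee_pos"]+A@[0,0,.229]; g=np.load("groove2.npy"); d=g[2:]; e=nb[:2]-g[:2]
print(s["clock"],nb.round(4),"along",e@d,"cross",e@[d[1],-d[0]],s["wrist_force"].round(2),s["ee_rot"])
E
python3 n.py
```

```text
7.25 [0.5793 0.2135 0.0146] along 0.025379890322946082 cross -0.00010041253169150479 [0.81 3.96 3.1 ] [-3.13835600e+00 -1.39383549e-01 -2.41605481e-04]
```

Light contact of about 3 N, well centred. Continuing.

arm_command(plan=[[15, -1.71, 4.7, 0, 0], [15, -3.43, 9.4, 0, 0], [15, -5.14, 14.1, 0, 0], [15, -6.85, 18.8, 0, 0], [15, -8.57, 23.5, 0, 0]])

```text
clock: 7.75
ee_pos: [0.5728, 0.1893, 0.2436]
ee_rot: [-3.138, -0.139, -0.0]
wrist_force: [1.2, 3.8, 2.7]
gripper_width: 0.0213
gripper_force: 59.7
```

arm_command(plan=[[15, -1.71, 4.7, 0, 0], [15, -3.43, 9.4, 0, 0], [15, -5.14, 14.1, 0, 0], [15, -6.85, 18.8, 0, 0], [15, -8.57, 23.5, 0, 0]])

```text
clock: 8.25
ee_pos: [0.5663, 0.1651, 0.2436]
ee_rot: [-3.138, -0.139, 0.0]
wrist_force: [0.6, 4.3, 3.9]
gripper_width: 0.0218
gripper_force: 59.7
```

```bash
python3 n.py
```

```text
8.25 [0.5663 0.1651 0.0146] along -0.024711273667866837 cross -0.00011203528801222023 [0.64 4.27 3.92] [-3.13843455e+00 -1.39485204e-01  5.77237372e-05]
```

arm_command(plan=[[15, -1.71, 4.7, 0, 0], [15, -3.43, 9.4, 0, 0], [15, -5.14, 14.1, 0, 0], [15, -6.85, 18.8, 0, 0], [15, -8.57, 23.5, 0, 0]])

```text
clock: 8.75
ee_pos: [0.5598, 0.1409, 0.2436]
ee_rot: [-3.138, -0.139, 0.0]
wrist_force: [1.5, 4.8, 3.6]
gripper_width: 0.0215
gripper_force: 59.7
```

arm_command(plan=[[15, -1.71, 4.7, 0, 0], [15, -3.43, 9.4, 0, 0], [15, -5.14, 14.1, 0, 0], [15, -6.85, 18.8, 0, 0], [15, -8.57, 23.5, 0, 0]])

```text
clock: 9.25
ee_pos: [0.5534, 0.1168, 0.2436]
ee_rot: [-3.138, -0.139, 0.0]
wrist_force: [1.1, 5.9, 3.9]
gripper_width: 0.0213
gripper_force: 59.7
```

arm_command(plan=[[15, -0.34, 0.94, 0, 0], [15, -0.34, 0.94, 0, 0], [15, -0.34, 0.94, 0, 0]])

```text
clock: 9.55
ee_pos: [0.5532, 0.1158, 0.2435]
ee_rot: [3.137, 0.139, -0.001]
wrist_force: [-1.0, -2.3, 4.4]
gripper_width: 0.021
gripper_force: 59.9
```

```bash
python3 n.py
```

```text
9.55 [0.5531 0.1155 0.0145] along -0.07605352611514941 cross -4.5366728088455865e-05 [-0.99 -2.32  4.39] [ 3.13739801e+00  1.39444038e-01 -1.25494071e-03]
```

Trace done. Lifting gently and moving to look at the cap.

arm_command(plan=[[15, 0, 0, -5, 0], [15, 0, 0, -12, 0], [15, 0, 0, -35, 0], [15, -3, 25, -75, 0], [15, -8, 68, -92, 0]])

```text
clock: 10.05
ee_pos: [0.5514, 0.0487, 0.339]
ee_rot: [3.138, 0.145, 0.007]
wrist_force: [0.6, -0.4, -0.6]
gripper_width: 0.0213
gripper_force: 59.1
```

arm_command(plan=[[15, -5, 45, 0, 0], [15, -10, 90, 0, 0], [15, -15, 135, 0, 0], [15, -20, 180, 0, 0], [15, -25, 210, 0, 0]])

```text
clock: 10.55
ee_pos: [0.5447, -0.1662, 0.3358]
ee_rot: [3.138, 0.137, 0.0]
wrist_force: [-0.0, -0.0, -0.3]
gripper_width: 0.0214
gripper_force: 59.1
```

arm_command(plan=[[15, 0, 0, 0, 0], [15, 0, 0, 0, 0]])

```text
clock: 10.75
ee_pos: [0.5449, -0.1636, 0.3356]
ee_rot: [-3.138, -0.138, 0.0]
wrist_force: [0.4, 0.3, -0.9]
gripper_width: 0.0217
gripper_force: 59.2
```

```bash
python3 - <<'E'
from h import *
C=cam("wrist"); im=get_image("wrist")[:,:,::-1].copy(); cv2.imwrite("pics/w6f.png",im)
s=r.get_state(); print(s["clock"],s["ee_pos"],s["ee_rot"],s["wrist_force"])
u,v=proj(C,[.591,-.173,.055]).round().astype(int); print(u,v); u0,v0=max(0,u-50),max(0,v-40); print(u0,v0)
c=im[v0:v0+80,u0:u0+100]; cv2.imwrite("pics/w6.png",cv2.resize(c,None,fx=7,fy=7,interpolation=cv2.INTER_CUBIC))
E
```

```text
10.8 [ 0.54507031 -0.16292442  0.33566989] [-3.13796046e+00 -1.39963735e-01  2.61771234e-04] [-0.44020619 -0.61273918 -1.13569861]
337 137
287 97
```

View pics/w6.png

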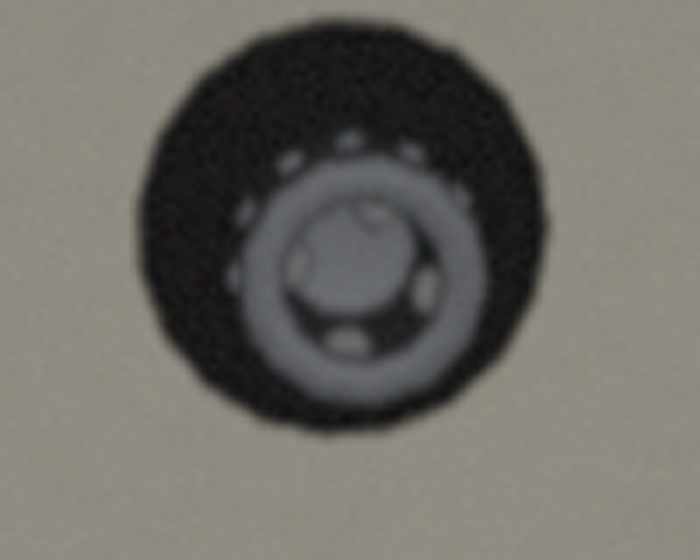

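The cap's mouth ring is centred at crop (365,279), i.e. pixel (338.7,136.4), with its four balls visible inside.

```bash
python3 - <<'E'
from h import *
C=cam("wrist"); P=onz(C,338.7,136.4,.055)
im=cv2.imread("pics/w6f.png"); G=cv2.GaussianBlur(cv2.cvtColor(im,cv2.COLOR_BGR2GRAY),(0,0),1).astype(float)
# radial outer edge: last strong ring->black drop
E=[]
for a in np.arange(0,2*np.pi,.1):
    rr=np.arange(13,21,.25); p=np.array([338.7,136.4])+rr[:,None]*[np.cos(a),np.sin(a)]
    q=cv2.remap(G.astype(np.float32),p[:,0].astype(np.float32)[None],p[:,1].astype(np.float32)[None],1)[0]; E.append(p[np.argmin(np.gradient(q))])
W=np.array([onz(C,*e,.055)[:2] for e in E]); A=np.c_[2*W,np.ones(len(W))]; k=np.ones(len(W),bool)
for _ in range(4):
    c=np.linalg.lstsq(A[k],(W[k]**2).sum(1),rcond=None)[0]; R0=np.sqrt(c[2]+c[:2]@c[:2]); res=np.abs(np.linalg.norm(W-c[:2],axis=1)-R0); k=res<max(.0005,1.5*np.median(res))
print("eye",P,"fit",c[:2],R0,k.sum(),len(k))
s=r.get_state(); M=R.from_rotvec(s["ee_rot"]).as_matrix(); nb=s["ee_pos"]+M@[0,0,.229]
print(s["ee_pos"],"shift (mm) to nib over cap at z=.065",1000*M.T@(np.r_[c[:2],.065]-nb))
E
```

```text
eye [ 0.59200271 -0.1737548   0.055     ] fit [ 0.59160629 -0.17360782] 0.013772946834659587 55 63
[ 0.54507031 -0.16292442  0.33566989] shift (mm) to nib over cap at z=.065 [45.43893144 14.92459271 41.65565303]
```

arm_command(plan=[[15, 30, 10, 10, 0], [15, 45.6, 15, 30, 0], [15, 45.6, 15, 41, 0], [15, 45.6, 15, 41, 0], [15, 45.6, 15, 41, 0]])

```text
clock: 11.3
ee_pos: [0.5915, -0.1737, 0.2952]
ee_rot: [-3.138, -0.141, -0.0]
wrist_force: [0.5, 0.7, -0.7]
gripper_width: 0.0211
gripper_force: 59.1
```

```bash
python3 - <<'E'
from h import *
C=cam("wrist"); im=get_image("wrist")[:,:,::-1].copy(); cv2.imwrite("pics/w7f.png",im)
s=r.get_state(); M=R.from_rotvec(s["ee_rot"]).as_matrix(); nb=s["ee_pos"]+M@[0,0,.229]
print(s["clock"],s["ee_pos"],nb,"left",1000*M.T@(np.array([.5917,-.1737,.055])-nb),"rim px",proj(C,[.5917,-.1737,.055]),"nib px",proj(C,nb))
cv2.imwrite("pics/w7.png",cv2.resize(im[150:250,253:386],None,fx=6,fy=6,interpolation=cv2.INTER_CUBIC))
E
```

```text
11.35 [ 0.59156276 -0.17398006  0.29568555] [ 0.59179011 -0.17408089  0.06668568] left [-0.06685336 -0.39357348 11.68541695] rim px [319.67722187 207.75623831] nib px [320.21445757 213.59899377]
```

View pics/w7.png

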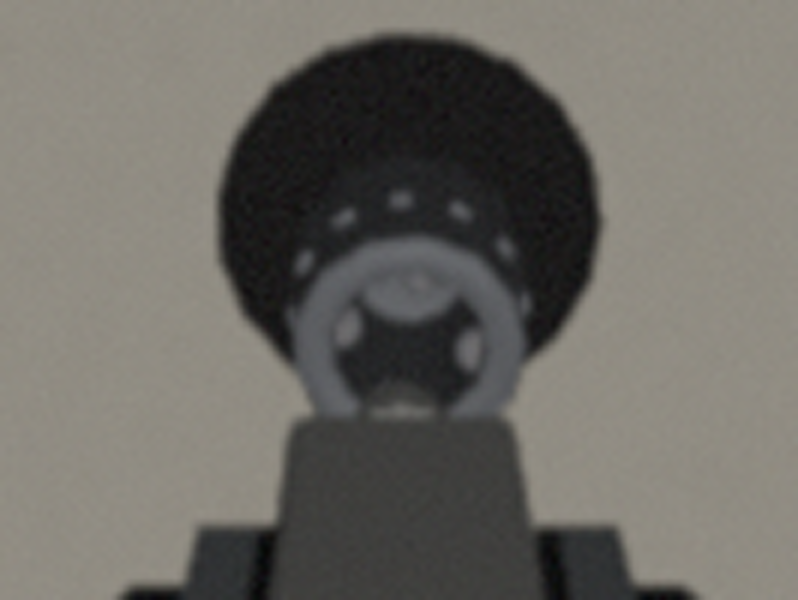

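The rim is centred at crop x≈409 and the nib at x≈403, so about 0.8 mm more to the right is needed. Fore and aft agree. Correcting and starting the insertion.

arm_command(plan=[[15, 0, 0.8, 0, 0], [15, 0, 0.8, 6, 0], [15, 0, 0.8, 14, 0], [15, 0, 0.8, 22, 0], [15, 0, 0.8, 30, 0]])

```text
clock: 11.85
ee_pos: [0.5918, -0.1753, 0.2637]
ee_rot: [-3.138, -0.139, 0.0]
wrist_force: [0.8, 1.2, 0.2]
gripper_width: 0.0212
gripper_force: 59.2
```

arm_command(plan=[[15, 0, 0, 2, 0], [15, 0, 0, 4, 0], [15, 0, 0, 4, 0]])

```text
clock: 12.15
ee_pos: [0.5919, -0.1752, 0.2606]
ee_rot: [-3.138, -0.139, -0.0]
wrist_force: [1.6, 1.7, -0.2]
gripper_width: 0.0212
gripper_force: 59.2
```

arm_command(plan=[[15, 0, 0, 1.5, 0], [15, 0, 0, 3, 0], [15, 0, 0, 3, 0]])

```text
clock: 12.45
ee_pos: [0.5919, -0.1753, 0.2579]
ee_rot: [3.138, 0.139, 0.001]
wrist_force: [1.3, 2.5, 2.7]
gripper_width: 0.0215
gripper_force: 59.6
```

arm_command(plan=[[15, 0, 0, 1.5, 0], [15, 0, 0, 3, 0], [15, 0, 0, 3, 0]])

```text
clock: 12.75
ee_pos: [0.5917, -0.1753, 0.2539]
ee_rot: [-3.138, -0.139, 0.001]
wrist_force: [2.2, 1.6, -2.8]
gripper_width: 0.0211
gripper_force: 58.9
```

arm_command(plan=[[15, 0, 0, 1, 0], [15, 0, 0, 2, 0], [15, 0, 0, 2, 0]])

```text
clock: 13.05
ee_pos: [0.5918, -0.1753, 0.2523]
ee_rot: [-3.138, -0.139, 0.0]
wrist_force: [1.0, 1.8, -1.1]
gripper_width: 0.0211
gripper_force: 59.1
```

arm_command(plan=[[15, 0, 0, 1, 0], [15, 0, 0, 2, 0], [15, 0, 0, 2, 0]])

```text
clock: 13.35
ee_pos: [0.5919, -0.1754, 0.2508]
ee_rot: [3.138, 0.139, 0.0]
wrist_force: [0.6, 1.8, 2.3]
gripper_width: 0.0213
gripper_force: 59.6
```

arm_command(plan=[[15, 0, 0, 1, 0], [15, 0, 0, 2, 0], [15, 0, 0, 2, 0]])

```text
clock: 13.65
ee_pos: [0.5919, -0.1754, 0.2491]
ee_rot: [3.138, 0.139, 0.001]
wrist_force: [-0.7, 2.5, 7.0]
gripper_width: 0.0211
gripper_force: 60.3
```

arm_command(plan=[[15, 0, 0, 1, 0], [15, 0, 0, 2, 0], [15, 0, 0, 2, 0], [15, 0, 0, 2, 0]])

```text
clock: 14.05
ee_pos: [0.5919, -0.1753, 0.2477]
ee_rot: [3.138, 0.14, 0.001]
wrist_force: [-2.5, 2.3, 9.7]
gripper_width: 0.0213
gripper_force: 60.7
```

```bash
python3 - <<'E'
from h import *
im=get_image("wrist")[:,:,::-1]; s=r.get_state(); print(s["clock"],s["ee_pos"],s["wrist_force"],s["gripper_force"],s["qvel"].round(3))
a=get_image("scene")[:,:,::-1]
cv2.imwrite("pics/f.png",np.hstack([cv2.resize(im[130:250,240:400],(400,300)),cv2.resize(a[180:330,290:490],(400,300))]))
E
```

```text
14.1 [ 0.59191995 -0.1753335   0.24769847] [-2.40408892  3.10185454 10.13892076] 60.72834312915802 [-0.001  0.    -0.001 -0.002  0.001  0.   ]
```

View pics/f.png

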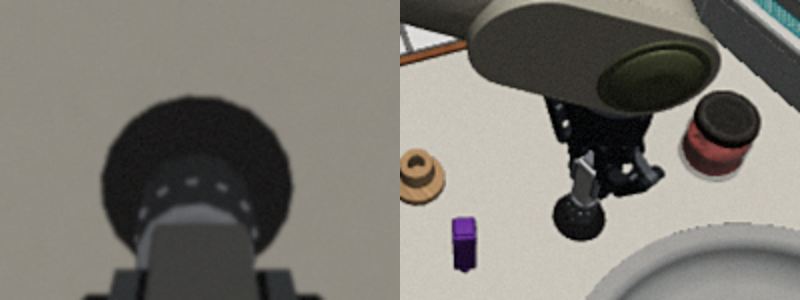

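The barrel sits on the cap in both views, pressed with about 10 N and at rest, with the rest of the scene in place. Handing in.

```bash
python3 -c "
from plant import r
print(r.job_done())"
```

```text
the job is handed in; nothing more can be done
None
```

I traced the groove from its left end to its right at about 5 cm/s with 3–4 N contact, snapped the pen home in the cap, and handed in still gripping it and pressing down with about 10 N; the hand-in reported no verdict.

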